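# Take the battery cover off the trainer's light unit

### The job

The light unit of the surgical trainer needs new batteries. Press its snap latch in just hard enough to free it, keep it pressed while you work the latch end of the battery cover up, then draw the cover's lugs out from under the other end without forcing anything, and set the cover down (not dropped) flat on the open table, grip bar up, clear of the unit. Leave the fresh cells, the peg board and the grasper where they are.

Things in the scene. Friction and masses are not known exactly. Their poses are not given: they have to be found in the camera images.
- unit: battery light unit of the trainer: a white box on rubber feet, 166 mm long, 94 wide, 60 high; it does not shift. Origin: on the table under the middle of the cover plate. x points along it to the latch end (end face 90 ahead), z up. The battery cover lies flush in its top. The latch end is a light grey end cap on a soft gasket; its fit differs by up to 2.5 mm along x between units (not measured).
- lug_lip (a point): middle of the lower inner edge of the unit's fixed lip at the end away from the latch (62 mm behind the unit's origin, 55.5 up; lip top at 60). The cover's lugs hook 5 mm under it. Swinging the latch end of the cover up turns the cover about this edge. Axes as the unit's.
- latch: springy snap latch moulded on the cover. Origin: centre of the outer face of its thumb pad, which stands above the end cap (71 mm above the table when shut), free to be pressed from outside. x points outwards, z up. Pad 32 wide, 18 high, 5 thick; only 8.5 of room behind it. Press inwards (-x): 1 mm of play, yields from 8.5 N on, then 0.5 N/mm; snaps off above 16 N.
- latch_nose (a point): tip of the latch nose (3 mm thick, 18.5 below the pad's centre), hooked under the end cap's lip (48 wide, top 58 above the table). It comes free after yielding 1.5 to 6.5 mm (at 9 to 12 N, differs between units; more if pulled up against the lip meanwhile) and meets a hard stop within 1 mm more: at 13 to 14 N it is free. Raised 8 mm or more and let go, it rests on the lip.
- cover_grip (a point): centre (half-way up) of the place to grip on the bar of the battery cover. Bar: 20 mm wide (y), 18 high, from 37 behind to 48 ahead of this point; x points to the latch, z up. It stands on a mid-grey plate 130 x 80 x 4, whose top is 9 below this point; cover about 0.12 kg. Fitted: 15 ahead of the unit's origin, 69 up.
- cover_lugs (a point): middle between the tips of the cover's two lugs, hooked 5 mm under lug_lip. With the latch end swung up by about 0.15 rad the latch clears the end cap; then draw the cover 10 mm towards the latch end and the lugs are out. More than 25 N between cover and unit breaks them.
- cover_foot (a point): point 23 mm below cover_grip, level with the ribs and latch bow on which the cover stands level when set down; the table between unit and grasper is free for it. While the latch is pressed and dragged upwards by friction, the cover swings about its lugs (140 from the pad) and the pad recedes by 1 mm in 8 mm of rise: follow it. If it will not rise, it is not free yet.
- pegboard: white peg board 110 x 85 x 18 with black pegs 30 tall; origin under its centre. To be left alone.
- cell_a: fresh battery cell standing upright, 33 in diameter, 61 tall; origin under its centre. To be left alone.
- cell_b: another such cell. To be left alone.
- grasper: laparoscopic grasper lying flat, about 440 long, black shaft, white ring handles; origin near the middle of its shaft. To be left alone.
Not all that is in view belongs to the job. What is shaped like the part that bears latch but green or yellow is not meant.

How it is judged:
By the outcome, as a careful person would: the job done as asked, in the order asked, and still so for the second after the job is handed in, with the robot touching nothing.
It also fails if it takes over 72 s, if anything falls off the work surface, if the arm or the gripper's body presses on something with over 40 N, if the wrist force passes 120 N, or if a joint passes its speed limit or range.

### The arm

A 6-joint arm with a two-finger parallel gripper is mounted at the origin on the work surface. World frame = base frame: x ahead of the robot, y to its left, z up, the work surface at z = 0. Lengths are in mm, angles in rad, forces in N, time in s.
With the tool pointing down it reaches from about 300 to 875 mm from the base axis. Payload 6.4 kg.
Tool frame: the origin (TCP) lies between the finger pads; the fingertips stand 22 mm ahead of it and the grasp point (between the pads) lies 3 mm ahead of it; z points along the fingers, y is the direction in which the jaws open and shut (so a half turn about z gives the same grasp; the last joint's range is limited). The gripper opens to 85 mm and grips with 20 to 120 N. Pads are 22 mm wide; open, the fingers measure 114 mm over their backs; the gripper's body (76 mm by 85 mm) begins 54 mm behind the grasp point. The pads swing forward as they close: fully open they stand 13 mm farther back than shut.
Start: joints at [1.133, 0.181, 1.607, -0, 1.354, -0.206], TCP at [132.082, 559.639, 253.288] pointing down, gripper open.
Joint ranges: [-2.99, 2.99], [-0.89, 2.07], [0.3, 2.58], [-1.14, 4.28], [0, 2.63], [-3.12, 3.12]. Speed limits (rad/s): [2.57, 2.57, 3.01, 3.14, 3.14, 3.14].

### API

Orientations are given as a unit quaternion [w, x, y, z].
In Python, from workcell import ctrl gives the robot as it stands. The module is installed in compiled form; this text tells all that it offers.
- The arm moves only by the tool arm_command, never from a script. Its argument "deltas" is a list of rows, each a list of 6 numbers: the shift along the world's x, y, z in m, then the turn, a rotation vector about the world's x, y, z in degrees. A call has 1 to 10 rows; each row is the pose to reach, as a shift and turn from the pose commanded when the call began; what a row does not reach only later rows make up. A row lasts 1/10 s, in which the tool goes at most 50 mm and 8.59 degrees, less where a joint would pass 70% of its speed; a pose out of reach is approached as far as the arm can. A call with a gripper value outside its range is refused whole. "jaw" is the finger opening in m, from 0 to 0.0854, set as the call begins (left out, the last holds). The fingers move at their own pace and stop on an object; "force" is the grip in N (left out, the last holds). Time passes only in rows, so rows that repeat a pose let the fingers close. It gives the time, the measured TCP pose, the force and the opening at its end, in the units of the state.
- ctrl.get_obs(): the state, without advancing time (a new reading comes with each control period).
- ctrl.capture(name): name is "scene" or "top" or "wrist"; returns the picture (480x640x3 uint8, red, green, blue); there is no depth.
- ctrl.camera_model(name): a dict with "fovy" (degrees; the focal length in pixels is half the picture's height over the tangent of half this angle, whatever the lens; pixels are square), "cx", "cy" (the principal point, pixels), "k1" (the pictures are not rectified: a ray, as slopes to the right and down, at radius r is drawn at 1 + k1 r^2 times it, then the intrinsics apply), "R" (3x3) and "t" (3): a world point X has camera coordinates R X + t. Camera axes: x right, y down, z forward; pixel columns grow to the right and rows downward; lengths in mm; the calibration is good to about 2 mm. A picture is of the moment at which its call begins: read the wrist's pose just before it. camera_model takes no time and is no camera call; for the wrist camera it gives the pose at the moment of the call.
- ctrl.job_done(): hands the job in, once; it reports no verdict.
Trained networks look in the newest picture that a camera, given by its name, has taken for a name from the list of things; names that differ only in an ending like _2 or _b are one class to them, and where a whole thing is asked for, a point or a joint stands for the part that bears it (a point fixed in the world has none). Each returns a list of dicts, best first, with "confidence" (0 to 1); they miss things now and then, are a little off and sometimes report something else, mostly with a low value. They report only what shows in the picture. A call takes as long as a camera call. They do not tell look-alikes from the thing itself.
- ctrl.find_in(camera, name): "bbox" ([centre column, centre row, width, height] in pixels, round what is visible of it).
The state is a dict: "clock": time; "joint_pos": joint angles; "joint_vel": joint speeds; "joint_efforts": joint torques, N m; "position": TCP position; "orientation": TCP orientation; "contact_force": force on the tool from outside, world axes, zero at the start; "moment": the same for the moment, N m; "width": finger opening in mm.
Only numpy, scipy, OpenCV 4.12 (cv2) and the standard library are available. Lean on these libraries where they do the work, as an engineer would, in place of code of your own. Each camera call takes 0.05 s, during which the arm holds its last target.

## Working session

There is one attempt and no reset: what is moved stays moved. The work goes in short steps, Python scripts to look and compute and a tool call to move; the robot and the scene stay as the last step left them, time stands still between calls to the robot, and variables do not carry over. Pictures are saved under pics/ and viewed, and the job is handed in when it is done.

Besides the shell and the picture viewer there is one more tool, called after "Request:" as name(argument=value, ...), one argument or row to a line, values as JSON. arm_command: Moves the arm, as the interface text tells. Its arguments: {"type":"object","properties":{"deltas":{"type":"array"},"jaw":{"type":"number"},"force":{"type":"number"}},"required":["deltas"]}

```bash
mkdir -p pics; ls; cat > h.py <<'E'
import numpy as np,cv2
from workcell import ctrl
def cap(n,f):
    im=ctrl.capture(n); cv2.imwrite('pics/'+f+'.png',im[:,:,::-1]); return im
def K(m):
    f=240/np.tan(np.radians(m['fovy'])/2); return f
def proj(m,X):
    X=np.atleast_2d(X); c=X@np.array(m['R']).T+np.array(m['t']); s=c[:,:2]/c[:,2:]
    r2=(s**2).sum(1,keepdims=True); s=s*(1+m['k1']*r2); return s*K(m)+[m['cx'],m['cy']]
def ray(m,uv):
    d=(np.array(uv,float)-[m['cx'],m['cy']])/K(m); s=d.copy()
    for _ in range(30): s=d/(1+m['k1']*(s@s))
    R=np.array(m['R']); o=-R.T@np.array(m['t']); return o,R.T@np.array([s[0],s[1],1])
def onz(m,uv,z):
    o,d=ray(m,uv); return o+d*(z-o[2])/d[2]
E
python3 - <<'E'
from h import *
for n in('scene','top','wrist'):
    m=ctrl.camera_model(n); cap(n,n+'0')
    print(n,m['fovy'],m['k1'],np.round(-np.array(m['R']).T@np.array(m['t'])),np.round(m['R'],2).tolist())
    for k in('unit','latch','cover_grip','pegboard','cell_a','grasper'):
        for d in ctrl.find_in(n,k)[:4]: print(k,np.round(d['bbox']),round(d['confidence'],2))
o=ctrl.get_obs();print(o)
E
```

```text
pics
scene 48.075798447723194 -0.05777566004754531 [1262. -644.  841.] [[0.67, 0.74, -0.01], [0.44, -0.4, -0.8], [-0.6, 0.53, -0.6]]
unit [286. 281.  56.  58.] 0.59
latch [212. 275.  21.  16.] 0.71
latch [297. 291.  19.  13.] 0.58
latch [304. 198.   9.   8.] 0.43
cover_grip [206. 261.  41.  48.] 0.68
cover_grip [285. 272.  45.  45.] 0.59
pegboard [154. 316.  43.  45.] 0.88
cell_a [229. 394.  23.  34.] 0.62
cell_a [184. 350.  22.  37.] 0.58
grasper [448. 193. 156.  50.] 0.58
top 52.0786922340267 -0.1384387813534799 [ 380.   65. 1101.] [[0.0, -1.0, 0.01], [-0.99, -0.0, -0.11], [0.11, -0.01, -0.99]]
unit [390. 233.  64.  78.] 0.89
unit [390. 229.  54.  66.] 0.25
latch [434. 300.  19.  10.] 0.65
latch [261. 352.  15.  11.] 0.56
cover_grip [271. 319.  53.  72.] 0.94
cover_grip [389. 233.  53.  67.] 0.85
cover_grip [424. 331.  50.  68.] 0.8
cover_grip [398. 201.  20.  10.] 0.56
pegboard [504. 293.  50.  60.] 0.9
pegboard [508. 224.  23.  16.] 0.5
cell_a [507. 225.  22.  17.] 0.53
cell_a [501. 159.  21.  21.] 0.51
grasper [136. 242.  71. 177.] 0.71
wrist 69.0837035412281 -0.0388609054495349
[... 219 characters left out ...]

{'clock': 1.05, 'joint_pos': array([ 1.13270060e+00,  1.80764152e-01,  1.60696415e+00,  5.41350419e-06,
        1.35379600e+00, -2.06307648e-01]), 'joint_vel': array([-0.00229488,  0.0012562 ,  0.00010114, -0.00016635, -0.0018793 ,
        0.00163491]), 'joint_efforts': array([ 3.09308325e-04, -4.44846225e+01, -3.51686919e+01, -3.03020179e-04,
        5.58871743e-04, -2.11185991e-06]), 'position': array([132.08879022, 559.65865092, 253.32598728]), 'orientation': array([8.31536848e-06, 1.15635356e-01, 9.93291731e-01, 3.32561704e-05]), 'contact_force': array([5.73939739e-01, 2.48060336e-04, 2.41789963e-02]), 'moment': array([-0.00302728,  0.06033572, -0.00493547]), 'width': 85.45911028092495}
```

View pics/scene0.png

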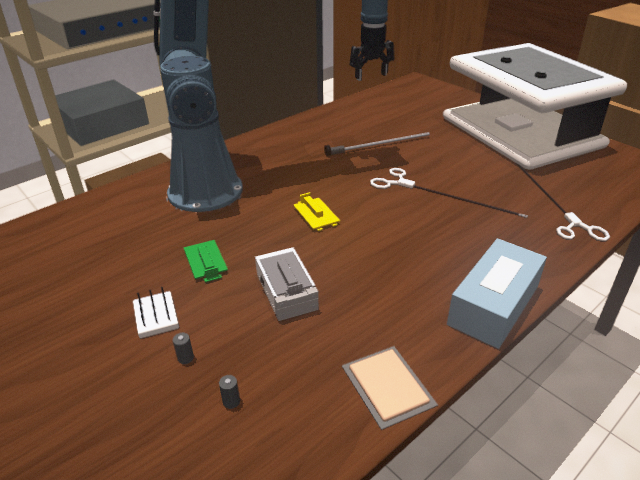

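View pics/top0.png

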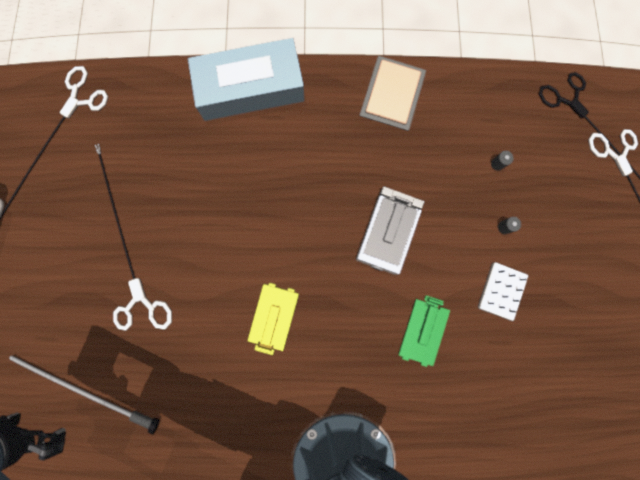

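```bash
python3 - <<'E'
import cv2
a=cv2.imread('pics/top0.png')[180:380,230:450]
cv2.imwrite('pics/topc.png',cv2.resize(a,None,fx=3,fy=3,interpolation=cv2.INTER_CUBIC))
a=cv2.imread('pics/scene0.png')[220:340,170:330]
cv2.imwrite('pics/scenec.png',cv2.resize(a,None,fx=4.8,fy=4.8,interpolation=cv2.INTER_CUBIC))
E
```

```text
(no output)
```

View pics/topc.png

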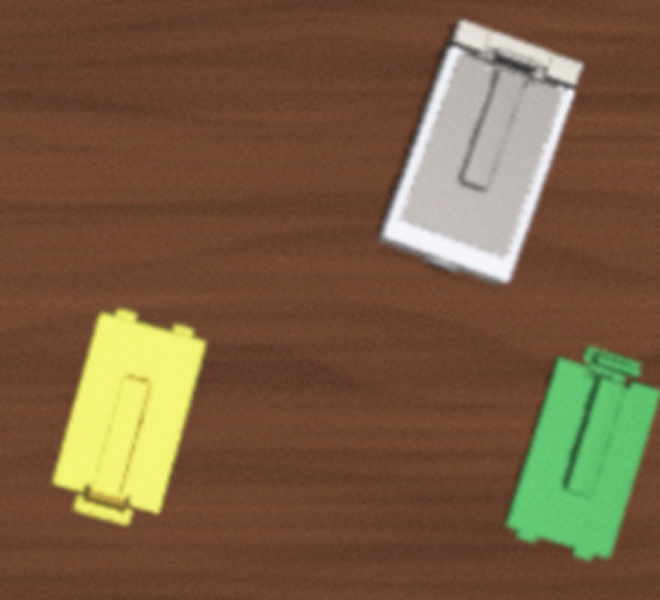

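View pics/scenec.png

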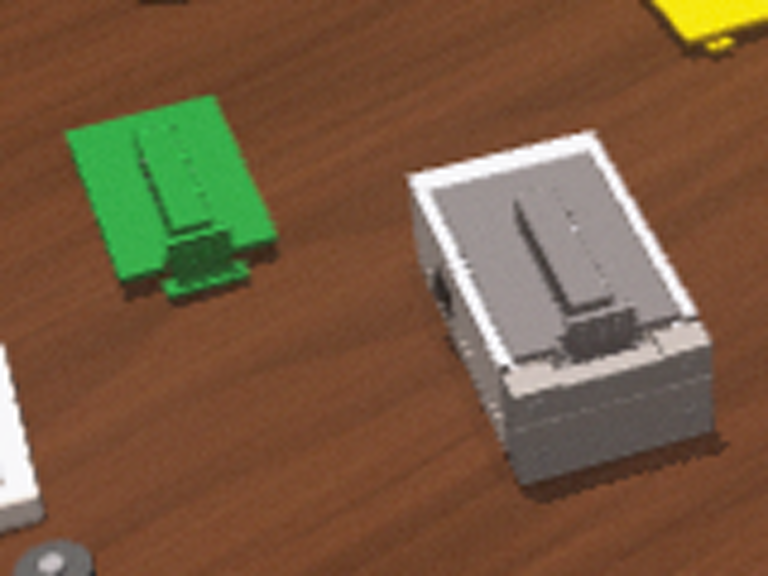

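```bash
python3 - <<'E'
from h import *
m=ctrl.camera_model('top')
P=[onz(m,p,60)[:2] for p in [(357.3,260),(400,274.3),(383.3,186.7),(424.3,200.7)]]
print(np.round(P,1))
a=(P[2]+P[3])/2-(P[0]+P[1])/2; print(a,np.linalg.norm(a),np.degrees(np.arctan2(a[1],a[0])), np.linalg.norm(P[0]-P[1]),np.linalg.norm(P[2]-P[3]))
b=P[0]-P[1];print(np.degrees(np.arctan2(b[1],b[0])))
a/=np.linalg.norm(a); print('origin',(P[2]+P[3])/2-90*a,(P[0]+P[1])/2+76*a)
w=ctrl.camera_model('wrist');o=ctrl.get_obs()
from scipy.spatial.transform import Rotation as Ro
q=o['orientation'];R=Ro.from_quat([q[1],q[2],q[3],q[0]]).as_matrix()
Rw=np.array(w['R']);c=-Rw.T@np.array(w['t'])
print('TCP axes cols',np.round(R,3).tolist(),'cam in tool',np.round(R.T@(c-o['position']),1),'\n',np.round(Rw@R,3))
E
```

```text
[[ 447.6  -27.1]
 [ 417.3 -118.1]
 [ 606.8  -84.8]
 [ 576.6 -174. ]]
[159.23249203 -56.7437248 ] 169.04093239061706 -19.613916941767176 95.92862172539793 94.15819948420885
71.56352163803518
origin [506.90464293 -99.14964728] [504.04015777 -98.12886593]
TCP axes cols [[-0.973, 0.23, 0.0], [0.23, 0.973, 0.0], [-0.0, 0.0, -1.0]] cam in tool [  80.    -0.3 -120.4] 
 [[ 0.001  1.    -0.   ]
 [-0.951  0.001 -0.309]
 [-0.309  0.001  0.951]]
```

Request:
arm_command(
  deltas=[
    [0.444,-0.683,-0.04,0,0,-6],
    [0.444,-0.683,-0.04,0,0,-6],
    [0.444,-0.683,-0.04,0,0,-6],
    [0.444,-0.683,-0.04,0,0,-6],
    [0.444,-0.683,-0.04,0,0,-6],
    [0.444,-0.683,-0.04,0,0,-6],
    [0.444,-0.683,-0.04,0,0,-6],
    [0.444,-0.683,-0.04,0,0,-6],
    [0.444,-0.683,-0.04,0,0,-6],
    [0.444,-0.683,-0.04,0,0,-6],
  ],
  jaw=0,
)

```text
clock: 2.05
position: [405.1, 139.0, 229.1]
orientation: [0.001, 0.168, 0.986, 0.0]
contact_force: [1.3, 1.7, -0.2]
width: 0.2
```

Request:
arm_command(
  deltas=[
    [0.165,-0.252,-0.015,0,0,0],
    [0.165,-0.252,-0.015,0,0,0],
    [0.165,-0.252,-0.015,0,0,0],
    [0.165,-0.252,-0.015,0,0,0],
    [0.165,-0.252,-0.015,0,0,0],
    [0.165,-0.252,-0.015,0,0,0],
    [0.165,-0.252,-0.015,0,0,0],
    [0.165,-0.252,-0.015,0,0,0],
    [0.165,-0.252,-0.015,0,0,0],
    [0.165,-0.252,-0.015,0,0,0],
  ],
)

```text
clock: 3.05
position: [568.9, -109.8, 214.0]
orientation: [0.0, 0.167, 0.986, 0.0]
contact_force: [0.2, -0.2, 0.4]
width: -0.1
```

```bash
python3 - <<'E'
from h import *
o=ctrl.get_obs();m=ctrl.camera_model('wrist');im=cap('wrist','w1')
print(o['clock'],o['position'],o['orientation'],o['contact_force'])
import pickle;pickle.dump((m,im,o),open('w1.pkl','wb'))
for k in('latch','cover_grip','unit'):
    for d in ctrl.find_in('wrist',k)[:3]: print(k,np.round(d['bbox']),round(d['confidence'],2))
E
```

```text
3.05 [ 568.851936   -109.80095943  214.03339682] [3.73341014e-05 1.66755138e-01 9.85998336e-01 6.51229399e-05] [ 0.17877701 -0.20910954  0.44911944]
latch [133.  14.  63.  26.] 0.83
latch [312. 239.  49.  15.] 0.75
latch [134. 381.  56.  54.] 0.23
cover_grip [311. 153. 113. 191.] 0.95
cover_grip [133.  13.  96.  26.] 0.56
unit [312. 138. 131. 206.] 0.83
```

View pics/w1.png

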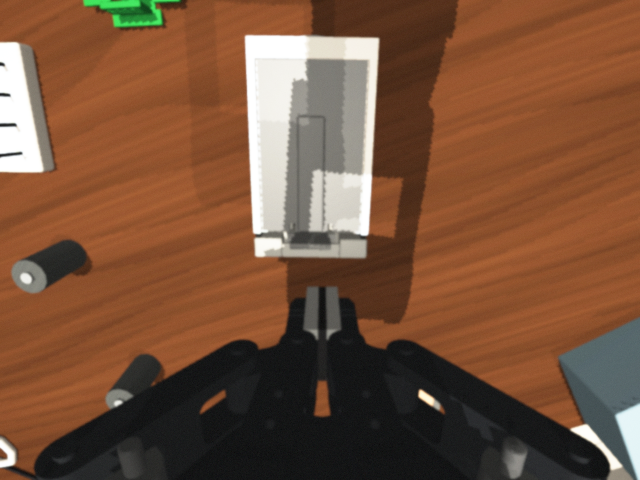

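```bash
python3 - <<'E'
import pickle,cv2,numpy as np
m,im,o=pickle.load(open('w1.pkl','rb'))
a=im[20:280,230:400,::-1]
a=cv2.resize(a,None,fx=2.3,fy=2.3,interpolation=cv2.INTER_CUBIC)
b=cv2.resize(im[215:270,240:385,::-1],None,fx=5.5,fy=5.5,interpolation=cv2.INTER_CUBIC)
cv2.imwrite('pics/w1a.png',a);cv2.imwrite('pics/w1b.png',b)
from h import *
P=[onz(m,p,z)[:2] for p,z in [((246,36),60),((380,38),60),((255,258),58),((367,258),58),((298,116),78),((325,116),78)]]
print(np.round(P,1))
r=(P[0]+P[1])/2;f=(P[2]+P[3])/2;a=f-r;print(np.linalg.norm(a),np.degrees(np.arctan2(a[1],a[0])),np.linalg.norm(P[0]-P[1]),np.linalg.norm(P[2]-P[3]))
for v in (P[0]-P[1],P[2]-P[3]): print(np.degrees(np.arctan2(v[1],v[0])))
a/=np.linalg.norm(a);print(f-90*a,r+76*a,(P[4]+P[5])/2+22*a)
E
```

```text
[[ 419.6 -114.9]
 [ 451.9  -25.8]
 [ 578.1 -173.4]
 [ 609.3  -83.2]
 [ 483.2  -97.9]
 [ 489.4  -80.1]]
168.26492084804403 -20.157250437759437 94.70045707597988 95.4459903751731
-109.96043571223186
-109.13111172661394
[509.21793259 -97.3196971 ] [507.09173725 -96.53921019] [506.9870523  -96.54089043]
```

View pics/w1a.png

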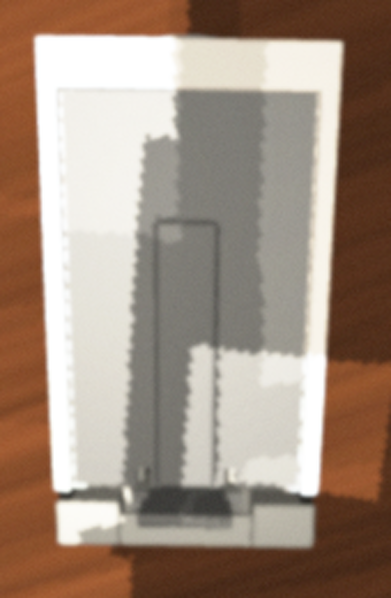

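View pics/w1b.png

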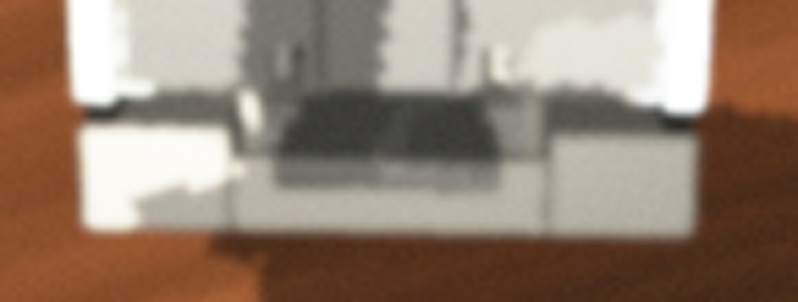

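```bash
python3 - <<'E'
import pickle
from h import *
from scipy.optimize import least_squares
m,im,o=pickle.load(open('w1.pkl','rb'))
a=np.radians(-19.7);ux=np.array([np.cos(a),np.sin(a)]);uy=np.array([-ux[1],ux[0]])
O=np.array([507.2,-96.8])
for p in [(290.5,249),(330.5,249),(290.5,243.5),(330.5,243.5)]:
    d=onz(m,p,80)[:2]-O; print(p,d@ux,d@uy)
print(O+ux*77, 'tcp',(o['position'][:2]-O)@ux,(o['position'][:2]-O)@uy)
q=o['orientation'];print('toolyaw',np.degrees(2*np.arctan2(q[1],q[2])))
W=np.array([[-76,47,60],[-76,-47,60],[90,47,58],[90,-47,58],[-22,10,78],[-22,-10,78]]);uv=np.array([(380,38),(246,36),(367,258),(255,258),(325,116),(298,116)])
def f(x):
    c,s=np.cos(x[2]),np.sin(x[2]);X=np.c_[x[0]+c*W[:,0]-s*W[:,1],x[1]+s*W[:,0]+c*W[:,1],W[:,2]]
    return (proj(m,X)-uv).ravel()
r=least_squares(f,[507,-97,a]);print(r.x,np.degrees(r.x[2]),r.fun.round(1))
E
```

```text
(290.5, 249) 75.97719709260332 -15.800138999998246
(330.5, 249) 75.67013977508574 15.275611747195995
(290.5, 243.5) 71.45081623447837 -15.71862218515289
(330.5, 243.5) 71.14638481098409 15.19539500607117
[ 579.69323195 -122.7563349 ] tcp 62.42604355316132 8.542554940469381
toolyaw 19.198418449707653
[ 5.07492432e+02 -9.66545913e+01 -3.49316560e-01] -20.014364582459827 [-0.8  0.7  0.3  0.6 -0.5 -1.2  1.  -2.8  0.8  1.  -0.8  0.6]
```

```bash
cat >> h.py <<'E'
O=np.array([507.3,-96.7]);_a=np.radians(-19.8);ux=np.array([np.cos(_a),np.sin(_a)]);uy=np.array([-ux[1],ux[0]])
def st():
    o=ctrl.get_obs();d=o['position'][:2]-O;F=o['contact_force'];q=o['orientation']
    print('t',round(o['clock'],2),'pos',o['position'].round(2),'unit xy',round(d@ux,2),round(d@uy,2),'Fux',round(F[:2]@ux,2),'Fuy',round(F[:2]@uy,2),'Fz',round(F[2],2),'yaw',round(-np.degrees(2*np.arctan2(q[1],q[2])),2),'w',round(o['width'],1))
    return o
E
python3 -c "
from h import *
st()"
```

```text
t 3.25 pos [ 569.18 -110.18  214.22] unit xy 62.79 8.28 Fux -0.12 Fuy 0.36 Fz 0.52 yaw -19.21 w 0.5
```

Request:
arm_command(
  deltas=[
    [0.034,-0.021,0,0,0,-0.6],
    [0.034,-0.021,-0.03,0,0,-0.6],
    [0.034,-0.021,-0.06,0,0,-0.6],
    [0.034,-0.021,-0.09,0,0,-0.6],
    [0.034,-0.021,-0.115,0,0,-0.6],
    [0.034,-0.021,-0.127,0,0,-0.6],
    [0.034,-0.021,-0.127,0,0,-0.6],
    [0.034,-0.021,-0.127,0,0,-0.6],
  ],
)

```text
clock: 4.05
position: [604.0, -132.2, 87.9]
orientation: [0.001, 0.172, 0.985, -0.0]
contact_force: [-0.5, 0.8, 0.5]
width: -0.1
```

```bash
python3 - <<'E'
from h import *
st();o=ctrl.get_obs();m=ctrl.camera_model('wrist');im=cap('wrist','w2');cap('scene','s2')
a=cv2.imread('pics/s2.png')[210:340,230:360];cv2.imwrite('pics/s2c.png',cv2.resize(a,None,fx=4.5,fy=4.5,interpolation=cv2.INTER_CUBIC))
st()
E
```

```text
t 4.05 pos [ 603.97 -132.17   87.89] unit xy 102.96 -0.62 Fux -0.71 Fuy 0.62 Fz 0.51 yaw -19.87 w -0.1
t 4.15 pos [ 604.53 -132.46   88.72] unit xy 103.6 -0.71 Fux -0.24 Fuy -0.55 Fz 0.6 yaw -19.87 w 0.1
```

View pics/w2.png

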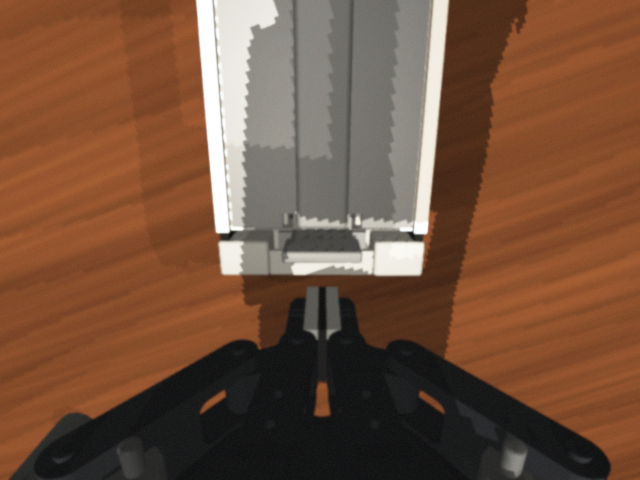

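View pics/s2c.png

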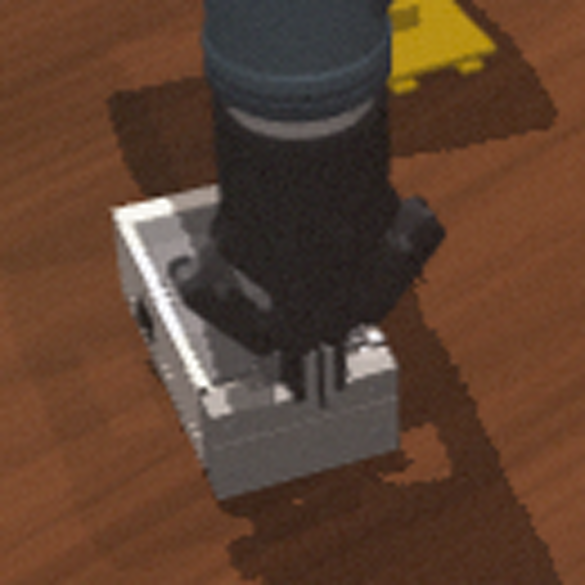

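Request:
arm_command(
  deltas=[
    [-0.004,0.0018,-0.001,0,0,0],
    [-0.008,0.0034,-0.001,0,0,0],
    [-0.0112,0.0046,-0.001,0,0,0],
    [-0.0112,0.0046,-0.001,0,0,0],
    [-0.0112,0.0046,-0.001,0,0,0],
  ],
)

```text
clock: 4.65
position: [592.0, -127.4, 85.9]
orientation: [0.0, 0.173, 0.985, -0.0]
contact_force: [-0.8, 0.1, 0.5]
width: -0.1
```

```bash
python3 -c "
from h import *
st()"
```

```text
t 4.65 pos [ 592.04 -127.42   85.94] unit xy 90.14 -0.2 Fux -0.81 Fuy -0.19 Fz 0.47 yaw -19.88 w -0.1
```

Request:
arm_command(
  deltas=[
    [-0.0009,0.0003,0,0,0,0],
    [-0.0019,0.0007,0,0,0,0],
    [-0.0028,0.001,0,0,0,0],
    [-0.0028,0.001,0,0,0,0],
  ],
)

```text
clock: 5.05
position: [589.3, -126.5, 85.8]
orientation: [0.0, 0.173, 0.985, -0.0]
contact_force: [0.8, -0.5, 0.6]
width: -0.2
```

```bash
python3 -c "
from h import *
st()"
```

```text
t 5.05 pos [ 589.29 -126.51   85.75] unit xy 87.24 -0.28 Fux 0.87 Fuy -0.2 Fz 0.57 yaw -19.88 w -0.2
```

Request:
arm_command(
  deltas=[
    [-0.0009,0.0003,0,0,0,0],
    [-0.0019,0.0007,0,0,0,0],
    [-0.0019,0.0007,0,0,0,0],
    [-0.0019,0.0007,0,0,0,0],
  ],
)

```text
clock: 5.45
position: [589.1, -126.5, 86.8]
orientation: [0.002, 0.173, 0.985, -0.0]
contact_force: [5.4, -1.9, 0.2]
width: 0.0
```

```bash
python3 -c "
from h import *
st()"
```

```text
t 5.45 pos [ 589.09 -126.5    86.83] unit xy 87.05 -0.33 Fux 5.73 Fuy 0.03 Fz 0.17 yaw -19.89 w 0.0
```

Request:
arm_command(
  deltas=[
    [-0.0009,0.0003,0,0,0,0],
    [-0.0019,0.0007,0,0,0,0],
    [-0.0019,0.0007,0,0,0,0],
    [-0.0019,0.0007,0,0,0,0],
  ],
)

```text
clock: 5.85
position: [588.6, -126.4, 87.3]
orientation: [0.004, 0.173, 0.985, -0.001]
contact_force: [9.6, -3.0, -2.8]
width: 0.0
```

```bash
python3 -c "
from h import *
st()"
```

```text
t 5.85 pos [ 588.59 -126.36   87.31] unit xy 86.53 -0.38 Fux 10.03 Fuy 0.4 Fz -2.8 yaw -19.91 w 0.0
```

Request:
arm_command(
  deltas=[
    [0,0,-0.001,0,0,0],
    [-0.0009,0.0003,-0.001,0,0,0],
    [-0.0009,0.0003,-0.001,0,0,0],
  ],
)

```text
clock: 6.15
position: [587.7, -126.0, 86.6]
orientation: [0.004, 0.173, 0.985, -0.001]
contact_force: [8.9, -2.4, 0.4]
width: 0.3
```

```bash
python3 -c "
from h import *
st()"
```

```text
t 6.15 pos [ 587.72 -126.04   86.64] unit xy 85.6 -0.37 Fux 9.19 Fuy 0.71 Fz 0.38 yaw -19.9 w 0.3
```

Request:
arm_command(
  deltas=[
    [-0.0007,0.0002,-0.0001,0,0,0],
    [-0.0014,0.0005,-0.0002,0,0,0],
    [-0.0014,0.0005,-0.0002,0,0,0],
  ],
)

```text
clock: 6.45
position: [586.6, -125.6, 86.6]
orientation: [0.004, 0.173, 0.985, -0.001]
contact_force: [9.6, -2.3, 1.0]
width: -0.2
```

```bash
python3 -c "
from h import *
st()"
```

```text
t 6.45 pos [ 586.6  -125.63   86.64] unit xy 84.41 -0.36 Fux 9.86 Fuy 1.06 Fz 1.0 yaw -19.9 w -0.2
```

Request:
arm_command(
  deltas=[
    [-0.0007,0.0002,0,0,0,0],
    [-0.0014,0.0005,-0.0001,0,0,0],
    [-0.0014,0.0005,-0.0001,0,0,0],
  ],
)

```text
clock: 6.75
position: [585.6, -125.3, 86.8]
orientation: [0.005, 0.173, 0.985, -0.001]
contact_force: [10.2, -3.3, 0.1]
width: 0.2
```

```bash
python3 -c "
from h import *
st()"
```

```text
t 6.75 pos [ 585.61 -125.29   86.8 ] unit xy 83.36 -0.37 Fux 10.73 Fuy 0.37 Fz 0.08 yaw -19.91 w 0.2
```

Request:
arm_command(
  deltas=[
    [-0.0005,0.0002,0,0,0,0],
    [-0.001,0.0004,-0.0001,0,0,0],
    [-0.001,0.0004,-0.0001,0,0,0],
  ],
)

```text
clock: 7.05
position: [585.5, -125.2, 87.0]
orientation: [0.006, 0.173, 0.985, -0.001]
contact_force: [12.8, -4.1, -1.2]
width: -0.0
```

```bash
python3 -c "
from h import *
st()"
```

```text
t 7.05 pos [ 585.46 -125.24   86.96] unit xy 83.21 -0.38 Fux 13.46 Fuy 0.44 Fz -1.21 yaw -19.92 w -0.0
```

Request:
arm_command(
  deltas=[
    [-0.0001,0,0.0007,0,0,0],
    [-0.0001,0.0001,0.0014,0,0,0],
    [-0.0002,0.0001,0.002,0,0,0],
  ],
)

```text
clock: 7.35
position: [585.1, -125.1, 88.9]
orientation: [0.006, 0.173, 0.985, -0.001]
contact_force: [12.8, -3.5, -0.8]
width: -0.2
```

```bash
python3 -c "
from h import *
st()"
```

```text
t 7.35 pos [ 585.1  -125.12   88.91] unit xy 82.83 -0.39 Fux 13.22 Fuy 1.08 Fz -0.83 yaw -19.91 w -0.2
```

Request:
arm_command(
  deltas=[
    [-0.0002,0.0001,0.001,0,0,0],
    [-0.0003,0.0001,0.002,0,0,0],
    [-0.0004,0.0001,0.003,0,0,0],
  ],
)

```text
clock: 7.65
position: [584.1, -124.8, 91.8]
orientation: [0.005, 0.173, 0.985, -0.001]
contact_force: [11.0, -3.1, 0.4]
width: 0.1
```

```bash
python3 -c "
from h import *
st()"
```

```text
t 7.65 pos [ 584.13 -124.82   91.77] unit xy 81.81 -0.43 Fux 11.4 Fuy 0.79 Fz 0.39 yaw -19.91 w 0.1
```

Request:
arm_command(
  deltas=[
    [-0.0006,0.0002,0.0005,0,0,0],
    [-0.0008,0.0003,0.0015,0,0,0],
    [-0.001,0.0004,0.0025,0,0,0],
  ],
)

```text
clock: 7.95
position: [583.2, -124.5, 94.3]
orientation: [0.005, 0.173, 0.985, -0.001]
contact_force: [10.4, -2.9, 0.9]
width: -0.1
```

```bash
python3 -c "
from h import *
st()"
```

```text
t 7.95 pos [ 583.19 -124.45   94.33] unit xy 80.81 -0.41 Fux 10.8 Fuy 0.76 Fz 0.89 yaw -19.91 w -0.1
```

```bash
python3 - <<'E'
from h import *
m=ctrl.camera_model('wrist');im=cap('wrist','w3')
cv2.imwrite('pics/w3c.png',cv2.resize(im[150:330,200:440,::-1],None,fx=3.3,fy=3.3,interpolation=cv2.INTER_CUBIC))
st()
E
```

```text
t 8.0 pos [ 583.31 -124.5    94.57] unit xy 80.93 -0.41 Fux 10.67 Fuy 0.29 Fz 0.09 yaw -19.91 w 0.1
```

View pics/w3c.png

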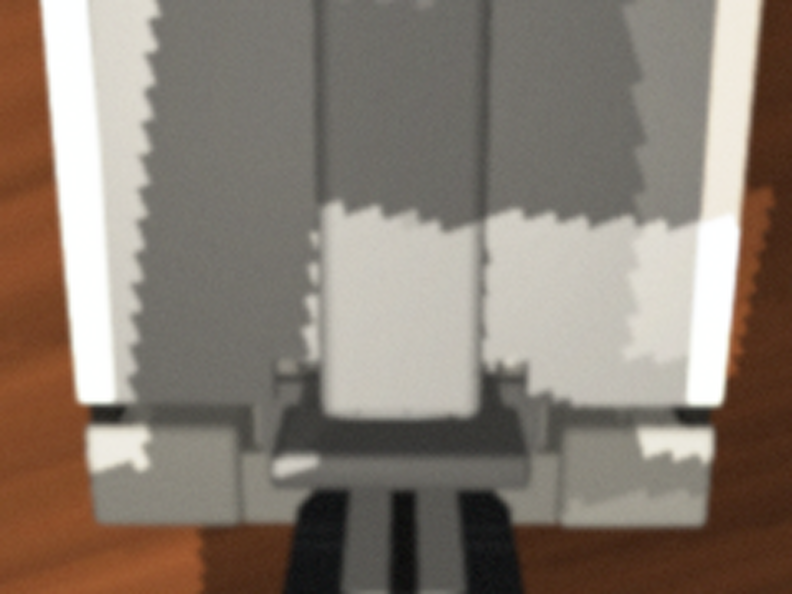

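Request:
arm_command(
  deltas=[
    [-0.0006,0.0002,0.0005,0,0,0],
    [-0.0009,0.0003,0.0015,0,0,0],
    [-0.0012,0.0004,0.003,0,0,0],
    [-0.0014,0.0005,0.0045,0,0,0],
  ],
)

```text
clock: 8.4
position: [582.0, -124.0, 99.0]
orientation: [0.005, 0.173, 0.985, -0.001]
contact_force: [10.3, -2.8, 0.9]
width: -0.3
```

```bash
python3 - <<'E'
from h import *
st();cap('scene','s4');cap('top','t4')
a=cv2.imread('pics/s4.png')[210:340,230:360];cv2.imwrite('pics/s4c.png',cv2.resize(a,None,fx=4.5,fy=4.5,interpolation=cv2.INTER_CUBIC))
im=cap('wrist','w4')
cv2.imwrite('pics/w4c.png',cv2.resize(im[150:330,200:440,::-1],None,fx=3.3,fy=3.3,interpolation=cv2.INTER_CUBIC))
st()
E
```

```text
t 8.4 pos [ 581.97 -124.     99.  ] unit xy 79.5 -0.39 Fux 10.61 Fuy 0.87 Fz 0.91 yaw -19.91 w -0.3
t 8.55 pos [ 582.06 -124.06   99.12] unit xy 79.61 -0.42 Fux 11.27 Fuy 0.45 Fz 0.66 yaw -19.91 w 0.2
```

View pics/s4c.png

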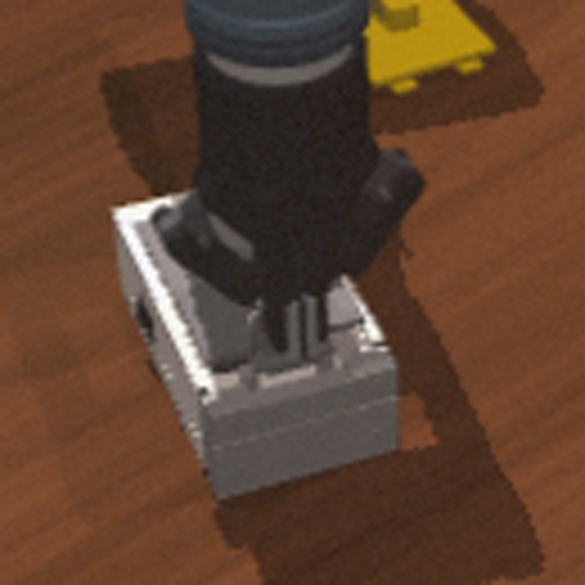

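View pics/w4c.png

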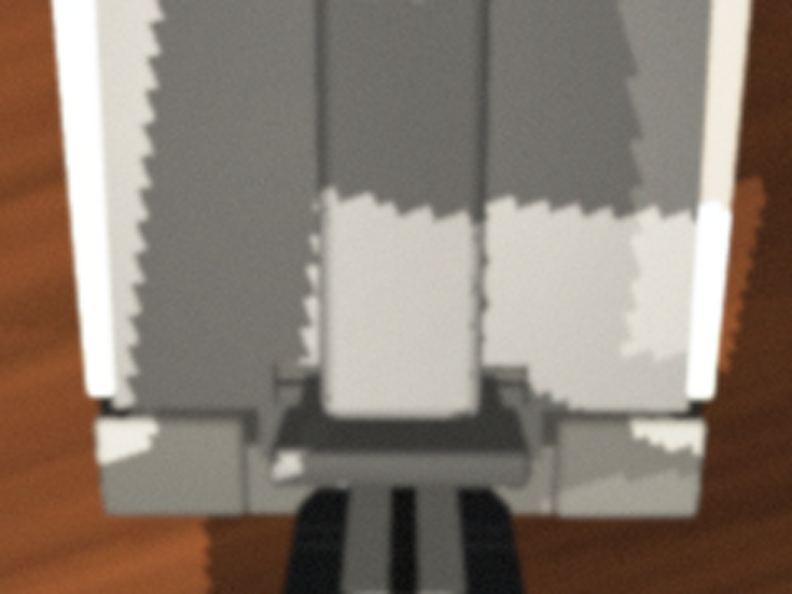

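Request:
arm_command(
  deltas=[
    [0.0002,-0.0001,-0.001,0,0,0],
    [0.0003,-0.0001,-0.002,0,0,0],
    [0.002,-0.0007,-0.002,0,0,0],
    [0.004,-0.0014,-0.002,0,0,0],
    [0.006,-0.0022,-0.002,0,0,0],
    [0.008,-0.0029,-0.002,0,0,0],
    [0.011,-0.004,-0.002,0,0,0],
    [0.017,-0.0061,-0.001,0,0,0],
    [0.023,-0.0083,-0.001,0,0,0],
    [0.023,-0.0083,-0.001,0,0,0],
  ],
)

```text
clock: 9.55
position: [601.3, -130.8, 95.3]
orientation: [0.0, 0.173, 0.985, -0.0]
contact_force: [-1.1, -0.3, -0.7]
width: -0.0
```

```bash
python3 - <<'E'
from h import *
st();cap('scene','s5')
a=cv2.imread('pics/s5.png')[210:340,230:360];cv2.imwrite('pics/s5c.png',cv2.resize(a,None,fx=4.5,fy=4.5,interpolation=cv2.INTER_CUBIC))
im=cap('wrist','w5')
cv2.imwrite('pics/w5c.png',cv2.resize(im[150:330,200:440,::-1],None,fx=3.3,fy=3.3,interpolation=cv2.INTER_CUBIC))
st()
E
```

```text
t 9.55 pos [ 601.34 -130.85   95.26] unit xy 100.05 -0.27 Fux -0.92 Fuy -0.6 Fz -0.74 yaw -19.88 w -0.0
t 9.65 pos [ 600.58 -130.48   95.01] unit xy 99.21 -0.19 Fux -0.28 Fuy -0.43 Fz 0.46 yaw -19.88 w -0.0
```

View pics/s5c.png

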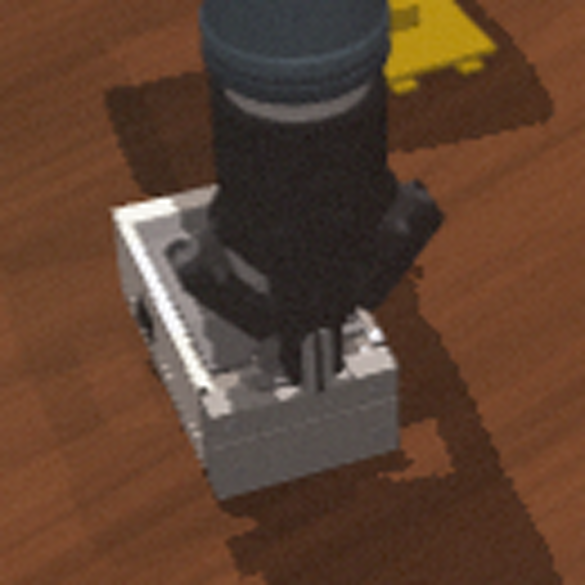

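View pics/w5c.png

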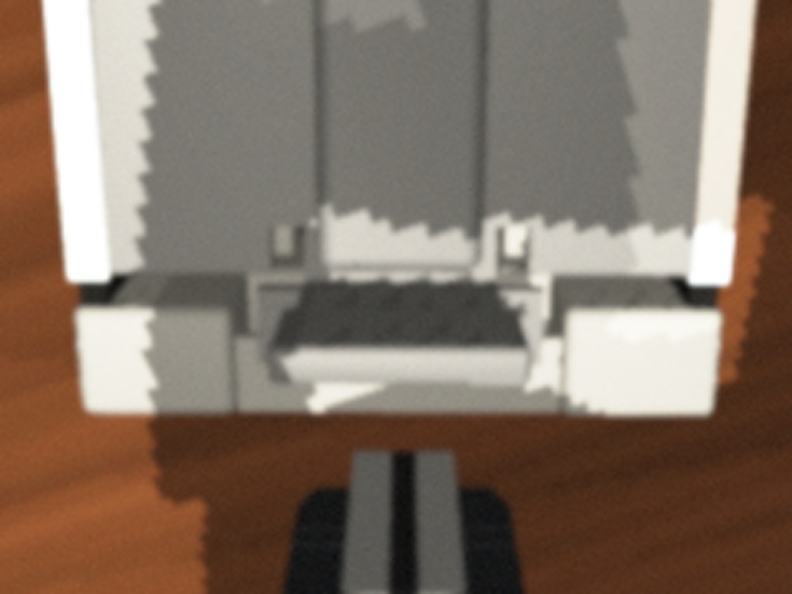

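Request:
arm_command(
  deltas=[
    [0,0,0.03,0,0,0],
    [0,0,0.065,0,0,0],
    [-0.03,0.0108,0.095,0,0,0],
    [-0.07,0.0251,0.095,0,0,0],
    [-0.07,0.0251,0.095,0,0,0],
    [-0.07,0.0251,0.095,0,0,0],
    [-0.07,0.0251,0.095,0,0,0],
  ],
  jaw=0.045,
)

```text
clock: 10.35
position: [531.5, -105.8, 190.6]
orientation: [0.001, 0.173, 0.985, -0.0]
contact_force: [0.3, 0.5, 0.1]
width: 44.7
```

```bash
python3 - <<'E'
from h import *
import pickle
o=st();m=ctrl.camera_model('wrist');im=cap('wrist','w6');pickle.dump((m,im,o),open('w6.pkl','wb'))
cv2.imwrite('pics/w6c.png',cv2.resize(im[40:340,180:460,::-1],None,fx=2,fy=2,interpolation=cv2.INTER_CUBIC))
cap('scene','s6')
a=cv2.imread('pics/s6.png')[210:340,230:360];cv2.imwrite('pics/s6c.png',cv2.resize(a,None,fx=4.5,fy=4.5,interpolation=cv2.INTER_CUBIC))
st()
E
```

```text
t 10.35 pos [ 531.5  -105.85  190.64] unit xy 25.87 -0.41 Fux 0.12 Fuy 0.55 Fz 0.06 yaw -19.89 w 44.7
t 10.45 pos [ 531.67 -105.94  190.41] unit xy 26.06 -0.44 Fux -0.22 Fuy 0.56 Fz 0.98 yaw -19.89 w 45.0
```

View pics/w6c.png

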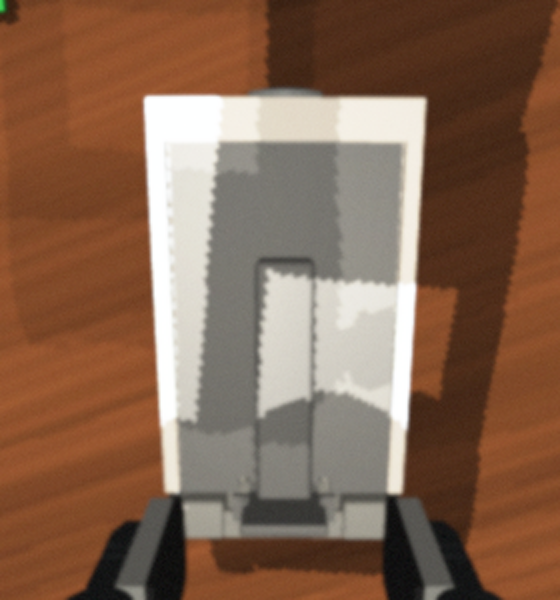

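View pics/s6c.png

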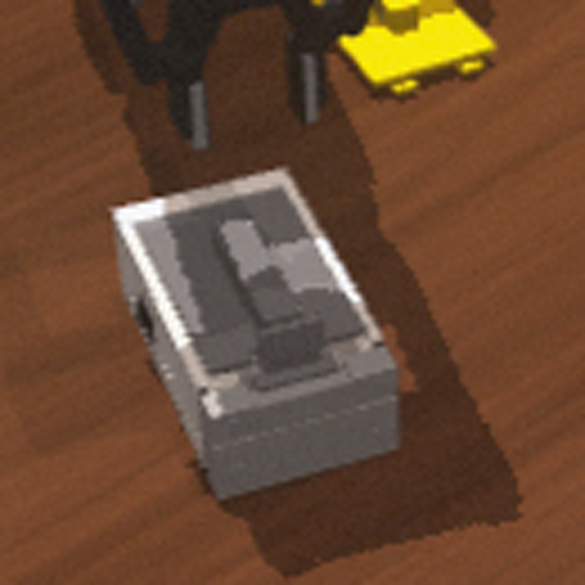

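```bash
python3 - <<'E'
from h import *
import pickle
m,im,o=pickle.load(open('w6.pkl','rb'));s=ctrl.camera_model('scene')
cv2.imwrite('pics/w6d.png',cv2.resize(im[270:320,250:400,::-1],None,fx=5.3,fy=5.3,interpolation=cv2.INTER_CUBIC))
def W(p,th):
    x,y,z=p; dx,dz=x+62,z-55.5; X=-62+dx*np.cos(th)-dz*np.sin(th); Z=55.5+dx*np.sin(th)+dz*np.cos(th)
    q=O+ux*X+uy*y; return [q[0],q[1],Z]
for th in(0,.03,.057,.085):
    print(th)
    for n,p in dict(barend_l=(63,-10,78),barend_r=(63,10,78),padtop_ol=(76,-16,80),padtop_or=(76,16,80),padbot_ol=(76,-16,62),plate_l=(65,-40,60),plate_r=(65,40,60)).items():
        X=W(p,th);a=proj(m,X)[0];b=proj(s,X)[0]
        print('  ',n,'w6d',((a-[250,270])*5.3).round(0),'w6c',((a-[180,40])*2).round(0),'s6c',((b-[230,210])*4.5).round(0))
print('cap', [((proj(s,[*(O+ux*x+uy*y),58])[0]-[230,210])*4.5).round(0) for x,y in((90,-47),(90,47),(-76,47),(-76,-47))])
E
```

```text
0
   barend_l w6d [313. 100.] w6c [258. 498.] s6c [266. 322.]
   barend_r w6d [456. 100.] w6c [312. 498.] s6c [305. 312.]
   padtop_ol w6d [271. 190.] w6c [242. 532.] s6c [262. 339.]
   padtop_or w6d [498. 190.] w6c [328. 532.] s6c [326. 322.]
   padbot_ol w6d [278. 130.] w6c [245. 509.] s6c [264. 368.]
   plate_l w6d [117.  58.] w6c [184. 482.] s6c [209. 370.]
   plate_r w6d [652.  57.] w6c [386. 482.] s6c [366. 327.]
0.03
   barend_l w6d [312. 108.] w6c [258. 501.] s6c [265. 316.]
   barend_r w6d [458. 108.] w6c [313. 501.] s6c [304. 305.]
   padtop_ol w6d [270. 200.] w6c [242. 535.] s6c [261. 332.]
   padtop_or w6d [500. 200.] w6c [329. 535.] s6c [325. 315.]
   padbot_ol w6d [277. 142.] w6c [244. 513.] s6c [264. 361.]
   plate_l w6d [113.  68.] w6c [183. 486.] s6c [208. 363.]
   plate_r w6d [656.  67.] w6c [388. 485.] s6c [366. 320.]
0.057
   barend_l w6d [311. 114.] w6c [257. 503.] s6c [264. 309.]
   barend_r w6d [459. 114.] w6c [313. 503.] s6c [304. 299.]
   padtop_ol w6d [268. 208.] w6c [241. 539.] s6c [260. 325.]
   padtop_or w6d [502. 208.] w6c [329. 538.] s6c [324. 308.]
   padbot_ol w6d [275. 152.] w6c [244. 517.] s6c [263. 355.]
   plate_l w6d [110.  76.] w6c [181. 489.] s6c [208. 358.]
   plate_r w6d [659.  76.] w6c [389. 489.] s6c [365. 315.]
0.085
   barend_l w6d [310. 120.] w6c [257. 505.] s6c [263. 303.]
   barend_r w6d [460. 120.] w6c [314. 505.] s6c [303. 292.]
   padtop_ol w6d [266. 216.] w6c [240. 542.] s6c [259. 317.]
   padtop_or w6d [504. 216.] w6c [330. 542.] s6c [324. 300.]
   padbot_ol w6d [274. 162.] w6c [243. 521.] s6c [262. 348.]
   plate_l w6d [106.  85.] w6c [180. 492.] s6c [207. 352.]
   plate_r w6d [663.  84.] w6c [390. 492.] s6c [365. 309.]
cap [array([212., 410.]), array([399., 358.]), array([283., 163.]), array([112., 205.])]
```

View pics/w6d.png

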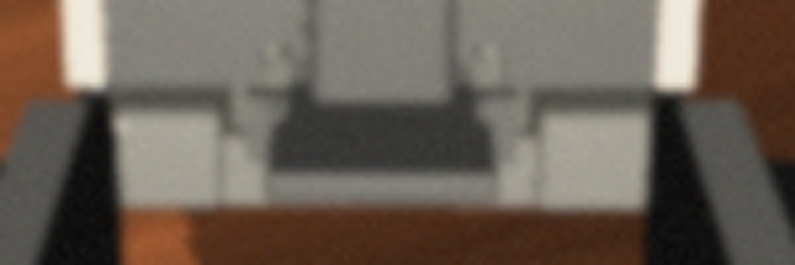

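```bash
python3 - <<'E'
import cv2,numpy as np
a=cv2.imread('pics/scene0.png')[265:320,265:330];b=cv2.imread('pics/s6.png')[265:320,265:330]
cv2.imwrite('pics/cmp.png',np.hstack([cv2.resize(i,None,fx=6,fy=6,interpolation=cv2.INTER_CUBIC) for i in(a,b)]))
E
```

```text
(no output)
```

View pics/cmp.png

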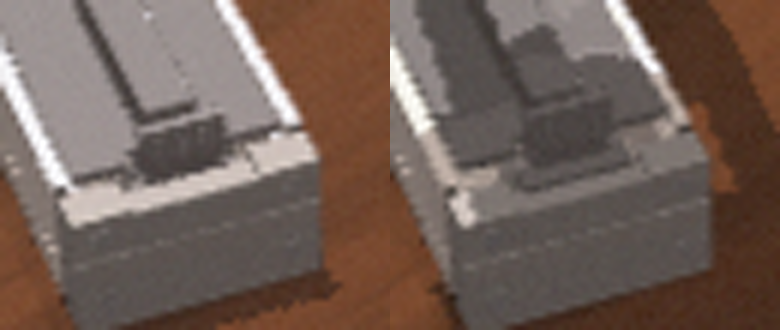

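Request:
arm_command(
  deltas=[
    [-0.0119,0.0047,-0.01,-1.1,-3.1,0],
    [-0.0119,0.0047,-0.04,-1.1,-3.1,0],
    [-0.0119,0.0047,-0.07,-1.1,-3.1,0],
    [-0.0119,0.0047,-0.085,-1.1,-3.1,0],
    [-0.0119,0.0047,-0.093,-1.1,-3.1,0],
    [-0.0119,0.0047,-0.097,-1.1,-3.1,0],
    [-0.0119,0.0047,-0.1,-1.1,-3.1,0],
    [-0.0119,0.0047,-0.101,-1.1,-3.1,0],
    [-0.0119,0.0047,-0.101,-1.1,-3.1,0],
  ],
)

```text
clock: 11.35
position: [519.4, -101.0, 90.0]
orientation: [0.029, 0.173, 0.985, -0.005]
contact_force: [-0.1, -0.1, -0.5]
width: 45.3
```

```bash
python3 - <<'E'
from h import *
o=st();im=cap('wrist','w7');print(o['orientation'].round(4))
E
```

```text
t 11.35 pos [ 519.37 -100.97   89.97] unit xy 12.81 0.07 Fux -0.09 Fuy -0.13 Fz -0.46 yaw -19.88 w 45.3
[ 0.0288  0.1725  0.9846 -0.0049]
```

View pics/w7.png

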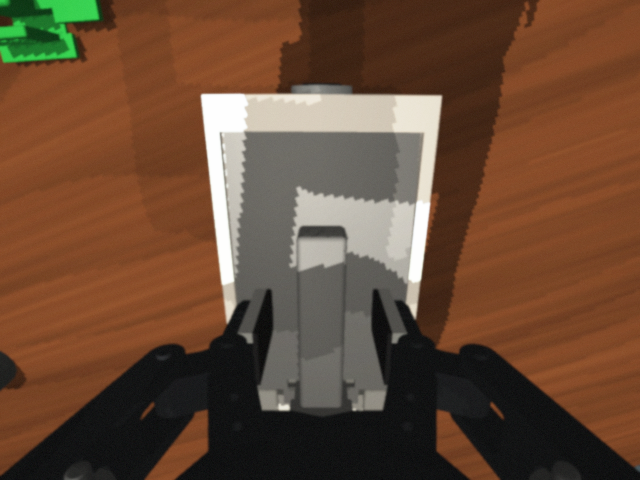

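Request:
arm_command(
  deltas=[
    [0,0,0,0,0,0],
    [0,0,0,0,0,0],
    [0,0,0,0,0,0],
    [0,0,0,0,0,0],
    [0,0,0,0,0,0],
  ],
  jaw=0.01,
  force=60,
)

```text
clock: 11.9
position: [519.3, -100.8, 90.0]
orientation: [0.029, 0.173, 0.985, -0.005]
contact_force: [-1.8, 1.3, 6.4]
width: 18.7
```

```bash
python3 - <<'E'
from h import *
o=st();print(o['moment'])
E
```

```text
t 11.9 pos [ 519.28 -100.82   90.04] unit xy 12.67 0.18 Fux -2.15 Fuy 0.64 Fz 6.44 yaw -19.88 w 18.7
[ 0.18552327  0.21485143 -0.01048332]
```

Request:
arm_command(
  deltas=[
    [-0.0004,0.0002,0.0009,-0.24,-0.67,0],
    [-0.0008,0.0003,0.0018,-0.48,-1.35,0],
    [-0.0013,0.0005,0.0028,-0.73,-2.02,0],
    [-0.0017,0.0006,0.0037,-0.97,-2.69,0],
    [-0.0017,0.0006,0.0037,-0.97,-2.69,0],
  ],
)

```text
clock: 12.4
position: [517.6, -100.4, 93.6]
orientation: [0.054, 0.172, 0.983, -0.009]
contact_force: [4.5, -1.0, 0.7]
width: 18.5
```

```bash
python3 - <<'E'
from h import *
o=st();print(o['moment'])
E
```

```text
t 12.4 pos [ 517.56 -100.35   93.55] unit xy 10.89 0.04 Fux 4.55 Fuy 0.62 Fz 0.73 yaw -19.89 w 18.5
[-0.02803468 -0.40794238 -0.08818654]
```

Request:
arm_command(
  deltas=[
    [0.0004,-0.0002,0.0009,-0.24,-0.67,0],
    [0,0,0.0018,-0.48,-1.35,0],
    [-0.0005,0.0001,0.0027,-0.73,-2.02,0],
    [-0.0009,0.0003,0.0036,-0.97,-2.69,0],
    [-0.0009,0.0003,0.0036,-0.97,-2.69,0],
  ],
)

```text
clock: 12.9
position: [516.0, -99.8, 96.7]
orientation: [0.078, 0.172, 0.982, -0.013]
contact_force: [1.0, -0.2, 1.6]
width: 18.6
```

```bash
python3 - <<'E'
from h import *
o=st();print(o['moment'])
im=cap('wrist','w8');cap('scene','s8')
a=cv2.imread('pics/s8.png')[210:340,230:360];cv2.imwrite('pics/s8c.png',cv2.resize(a,None,fx=4.5,fy=4.5,interpolation=cv2.INTER_CUBIC))
E
```

```text
t 12.9 pos [516.04 -99.78  96.75] unit xy 9.26 0.06 Fux 1.06 Fuy 0.13 Fz 1.59 yaw -19.88 w 18.6
[-0.00167657 -0.0119741  -0.05004463]
```

View pics/w8.png

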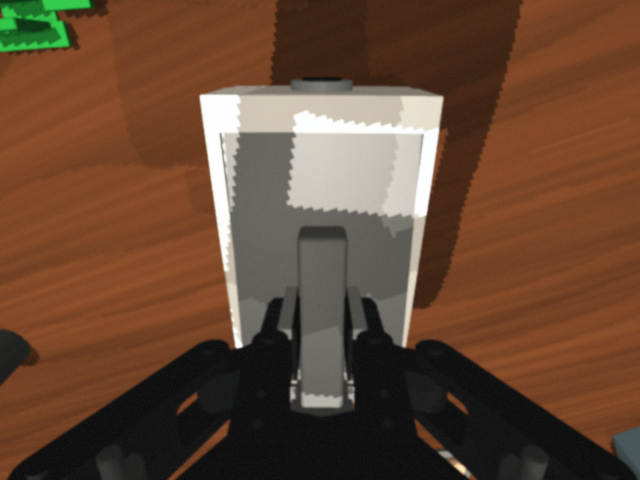

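View pics/s8c.png

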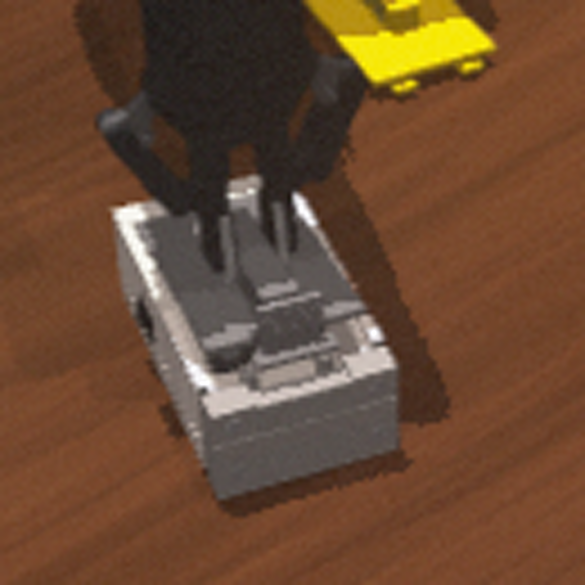

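Request:
arm_command(
  deltas=[
    [0.0015,-0.0005,0,0,0,0],
    [0.0028,-0.001,0,0,0,0],
    [0.0042,-0.0015,0,0,0,0],
    [0.0042,-0.0015,0,0,0,0],
  ],
)

```text
clock: 13.4
position: [520.4, -101.3, 96.4]
orientation: [0.077, 0.172, 0.982, -0.013]
contact_force: [-1.5, 0.2, 2.2]
width: 18.4
```

```bash
python3 - <<'E'
from h import *
o=st();print(o['moment'])
E
```

```text
t 13.4 pos [ 520.38 -101.33   96.4 ] unit xy 13.87 0.07 Fux -1.53 Fuy -0.3 Fz 2.2 yaw -19.88 w 18.4
[ 0.18617309  0.49084393 -0.07513064]
```

Request:
arm_command(
  deltas=[
    [0.0014,-0.0005,0,0,0,0],
    [0.0028,-0.001,0,0,0,0],
    [0.0042,-0.0015,0,0,0,0],
    [0.0057,-0.002,0,0,0,0],
    [0.0071,-0.0026,0,0,0,0],
    [0.0085,-0.0031,0,0,0,0],
    [0.0085,-0.0031,0,0,0,0],
  ],
)

```text
clock: 14.1
position: [524.8, -102.9, 94.0]
orientation: [0.072, 0.172, 0.982, -0.012]
contact_force: [-12.7, 1.7, 1.7]
width: 18.3
```

```bash
python3 - <<'E'
from h import *
o=st();print(o['moment'])
im=cap('wrist','w9');cap('scene','s9')
a=cv2.imread('pics/s9.png')[210:340,230:360];cv2.imwrite('pics/s9c.png',cv2.resize(a,None,fx=4.5,fy=4.5,interpolation=cv2.INTER_CUBIC))
E
```

```text
t 14.1 pos [ 524.81 -102.9    94.03] unit xy 18.57 0.1 Fux -12.51 Fuy -2.74 Fz 1.66 yaw -19.84 w 18.3
[ 0.56818287  2.5460777  -0.00885021]
```

View pics/w9.png

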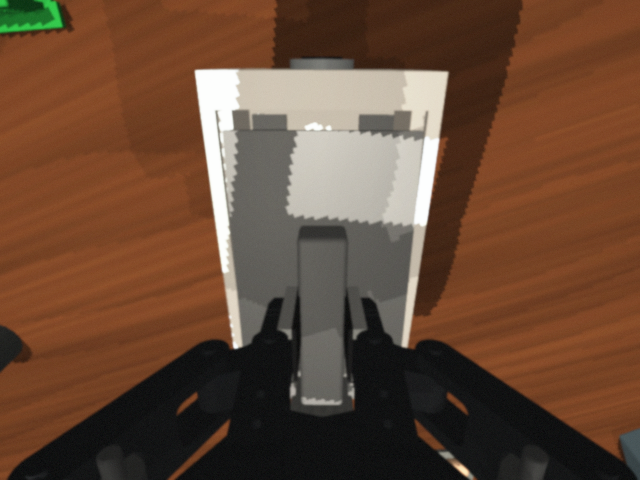

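Request:
arm_command(
  deltas=[
    [-0.0014,0.0005,0,0,0,0],
    [-0.0028,0.001,0,0,0,0],
    [-0.0028,0.001,0,0,0,0],
  ],
)

```text
clock: 14.5
position: [524.1, -102.7, 95.2]
orientation: [0.075, 0.172, 0.982, -0.013]
contact_force: [-5.1, 1.0, -0.8]
width: 18.2
```

```bash
python3 - <<'E'
from h import *
o=st();print(o['moment'],o['orientation'])
a=cv2.imread('pics/w9.png')[50:150,180:460];cv2.imwrite('pics/w9c.png',cv2.resize(a,None,fx=2.85,fy=2.85,interpolation=cv2.INTER_CUBIC))
E
```

```text
t 14.5 pos [ 524.07 -102.71   95.15] unit xy 17.81 0.03 Fux -5.17 Fuy -0.77 Fz -0.76 yaw -19.86 w 18.2
[ 0.18473173  1.28721753 -0.03906429] [ 0.07488652  0.171956    0.98216888 -0.01293972]
```

View pics/s9c.png

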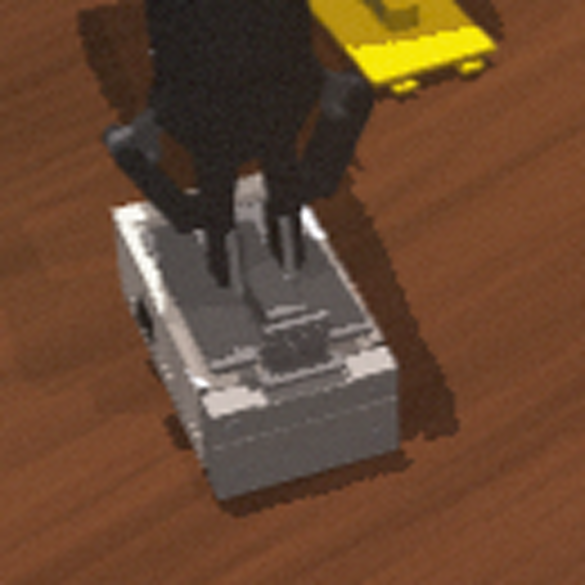

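View pics/w9c.png

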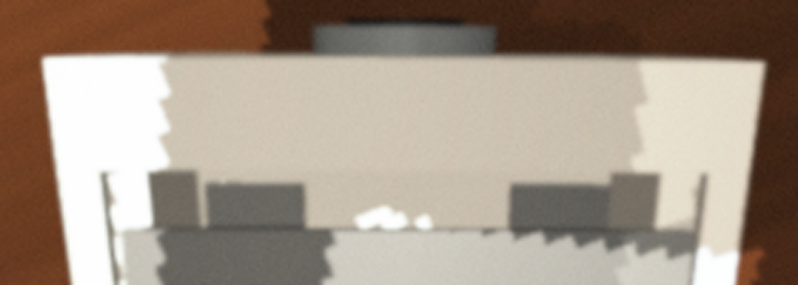

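Request:
arm_command(
  deltas=[
    [-0.0005,0.0002,0.0009,-0.24,-0.67,0],
    [-0.001,0.0004,0.0019,-0.48,-1.35,0],
    [-0.0015,0.0005,0.0029,-0.73,-2.02,0],
    [-0.002,0.0007,0.0039,-0.97,-2.69,0],
    [-0.002,0.0007,0.0039,-0.97,-2.69,0],
  ],
)

```text
clock: 15.0
position: [521.8, -101.8, 98.8]
orientation: [0.099, 0.172, 0.98, -0.017]
contact_force: [-5.6, 1.8, -3.1]
width: 18.8
```

```bash
python3 - <<'E'
from h import *
o=st();print(o['moment'],o['orientation'])
im=cap('wrist','w10');cap('scene','s10')
a=cv2.imread('pics/s10.png')[210:340,230:360];b=im[50:180,180:460,::-1]
cv2.imwrite('pics/s10c.png',cv2.resize(a,None,fx=4.5,fy=4.5,interpolation=cv2.INTER_CUBIC));cv2.imwrite('pics/w10c.png',cv2.resize(b,None,fx=2.85,fy=2.85,interpolation=cv2.INTER_CUBIC))
E
```

```text
t 15.0 pos [ 521.79 -101.8    98.79] unit xy 15.36 0.1 Fux -5.86 Fuy -0.24 Fz -3.11 yaw -19.86 w 18.8
[ 0.34487519  1.25150745 -0.0416993 ] [ 0.09928893  0.17153365  0.98001227 -0.01714243]
```

View pics/s10c.png

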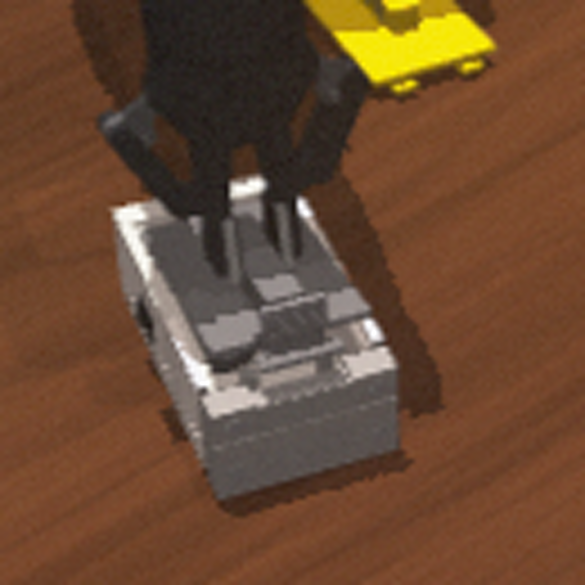

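View pics/w10c.png

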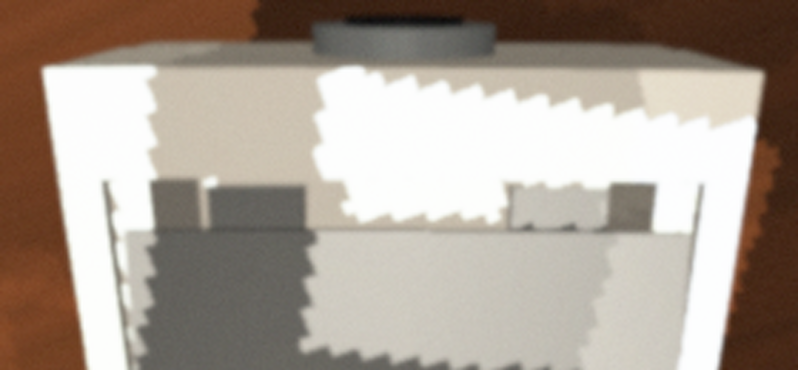

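```bash
python3 - <<'E'
from h import *
m=ctrl.camera_model('wrist')
st()
c=-np.array(m['R']).T@np.array(m['t']);d=c[:2]-O;print('cam',d@ux,d@uy,c[2])
for n,p in dict(lipedge_top=(-62,0,60),lipedge_bot=(-62,0,55.5),rim=(-76,0,60)).items():
    X=[*(O+ux*p[0]+uy*p[1]),p[2]];print(n,((proj(m,X)[0]-[180,50])*2.85).round(1))
for r,z in((187,55.5),(187,50),(182,60),(182,55.5),(230,57),(230,52)):
    w=onz(m,(180+255/2.85,50+r/2.85),z);e=w[:2]-O;print(r,z,(e@ux).round(2),(e@uy).round(2))
E
```

```text
t 15.1 pos [ 521.82 -101.81   98.75] unit xy 15.39 0.11 Fux -5.87 Fuy -1.03 Fz -2.76 yaw -19.86 w 18.0
cam -87.11790486595146 -0.2069016063199532 200.83869548697157
lipedge_top [404.7 181.2]
lipedge_bot [404.7 175.3]
rim [404.8  69.9]
187 55.5 -60.44 -21.14
187 50 -59.43 -21.93
182 60 -61.93 -20.45
182 55.5 -61.13 -21.09
230 57 -54.78 -21.34
230 52 -53.65 -22.08
```

Request:
arm_command(
  deltas=[
    [0,0,0.0007,0,0,0],
    [0,0,0.0014,0,0,0],
    [0,0,0.002,0,0,0],
    [0,0,0.002,0,0,0],
  ],
)

```text
clock: 15.5
position: [521.7, -101.7, 100.4]
orientation: [0.099, 0.172, 0.98, -0.017]
contact_force: [-5.0, 1.5, -4.4]
width: 18.7
```

```bash
python3 - <<'E'
from h import *
o=st();print(o['moment'],o['orientation'])
E
```

```text
t 15.5 pos [ 521.68 -101.66  100.42] unit xy 15.21 0.21 Fux -5.17 Fuy -0.31 Fz -4.35 yaw -19.87 w 18.7
[0.3082365  1.1167193  0.02188396] [ 0.09879641  0.17162494  0.98005018 -0.01690531]
```

Request:
arm_command(
  deltas=[
    [0,0,0.0007,0,0,0],
    [0,0,0.0014,0,0,0],
    [0,0,0.002,0,0,0],
    [0,0,0.002,0,0,0],
  ],
)

```text
clock: 15.9
position: [521.9, -101.7, 102.6]
orientation: [0.099, 0.172, 0.98, -0.017]
contact_force: [-4.0, 1.5, -4.5]
width: 18.4
```

```bash
python3 - <<'E'
from h import *
o=st();print(o['moment'],o['orientation'])
im=cap('wrist','w11');b=im[50:180,180:460,::-1];cv2.imwrite('pics/w11c.png',cv2.resize(b,None,fx=2.85,fy=2.85,interpolation=cv2.INTER_CUBIC))
E
```

```text
t 15.9 pos [ 521.93 -101.73  102.56] unit xy 15.46 0.22 Fux -4.28 Fuy 0.04 Fz -4.54 yaw -19.87 w 18.4
[0.34338982 1.05446677 0.04148319] [ 0.09908246  0.1716688   0.98001309 -0.01693613]
```

View pics/w11c.png

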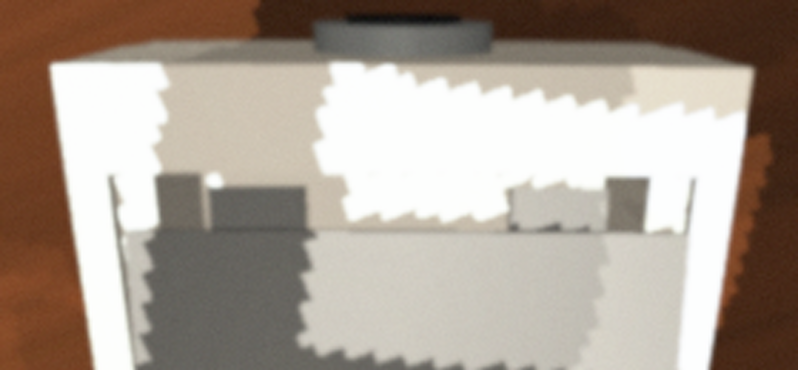

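Request:
arm_command(
  deltas=[
    [0,0,0.001,0,0,0],
    [0,0,0.002,0,0,0],
    [0,0,0.003,0,0,0],
    [0,0,0.004,0,0,0],
    [0,0,0.005,0,0,0],
  ],
)

```text
clock: 16.45
position: [524.6, -103.0, 110.1]
orientation: [0.102, 0.172, 0.98, -0.018]
contact_force: [-0.3, 0.2, -1.4]
width: 18.4
```

```bash
python3 - <<'E'
from h import *
o=st();print(o['moment'],o['orientation'])
E
```

```text
t 16.45 pos [ 524.61 -102.97  110.09] unit xy 18.41 -0.04 Fux -0.37 Fuy 0.11 Fz -1.43 yaw -19.88 w 18.4
[0.04391354 0.11505608 0.00284255] [ 0.10240462  0.17169766  0.97965207 -0.01774905]
```

Request:
arm_command(
  deltas=[
    [0,0,0.02,0,0,0],
    [0,0,0.05,0,0,0],
    [0,0.01,0.08,1,2.8,0],
    [0.001,0.045,0.08,2,5.6,0],
    [0.002,0.085,0.08,3,8.4,0],
    [0.003,0.125,0.08,4.04,11.22,0],
    [0.004,0.165,0.08,4.04,11.22,0],
    [0.005,0.205,0.08,4.04,11.22,0],
    [0.005,0.235,0.08,4.04,11.22,0],
    [0.005,0.253,0.08,4.04,11.22,0],
  ],
)

```text
clock: 17.45
position: [529.0, 152.7, 189.7]
orientation: [-0.0, 0.172, 0.985, 0.0]
contact_force: [-0.1, -0.2, 0.3]
width: 18.2
```

Request:
arm_command(
  deltas=[
    [0,0,0,0,0,0],
    [0,0,-0.02,0,0,0],
    [0,0,-0.05,0,0,0],
    [0,0,-0.08,0,0,0],
    [0,0,-0.1,0,0,0],
    [0,0,-0.11,0,0,0],
    [0,0,-0.11,0,0,0],
    [0,0,-0.11,0,0,0],
  ],
)

```text
clock: 18.25
position: [530.0, 149.8, 80.5]
orientation: [0.0, 0.173, 0.985, 0.0]
contact_force: [-0.1, 0.3, -1.1]
width: 18.0
```

```bash
python3 - <<'E'
from h import *
o=st();print(o['moment'],o['orientation'])
cap('scene','s12');cap('wrist','w12')
a=cv2.imread('pics/s12.png')[150:310,250:450];cv2.imwrite('pics/s12c.png',cv2.resize(a,None,fx=3.6,fy=3.6,interpolation=cv2.INTER_CUBIC))
E
```

```text
t 18.25 pos [530.01 149.85  80.47] unit xy -62.15 239.67 Fux -0.22 Fuy 0.24 Fz -1.12 yaw -19.91 w 18.0
[-0.01707837  0.00530123  0.0213466 ] [2.09692529e-04 1.72850928e-01 9.84947929e-01 2.98050727e-04]
```

View pics/s12c.png

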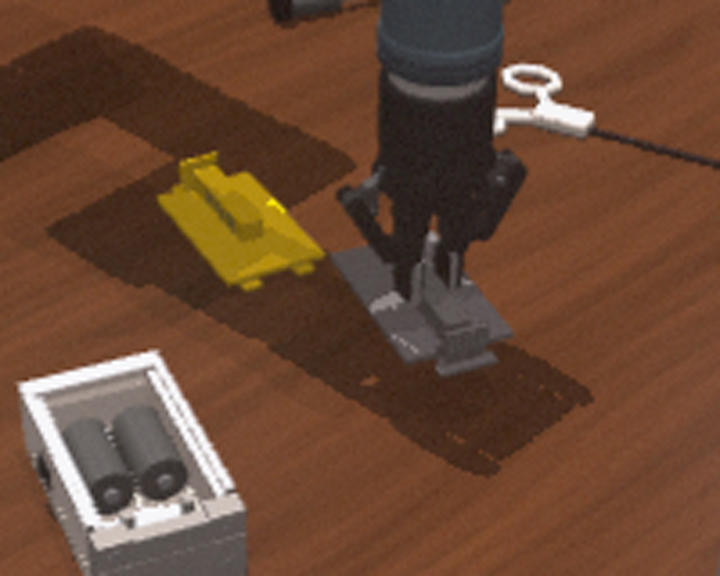

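View pics/w12.png

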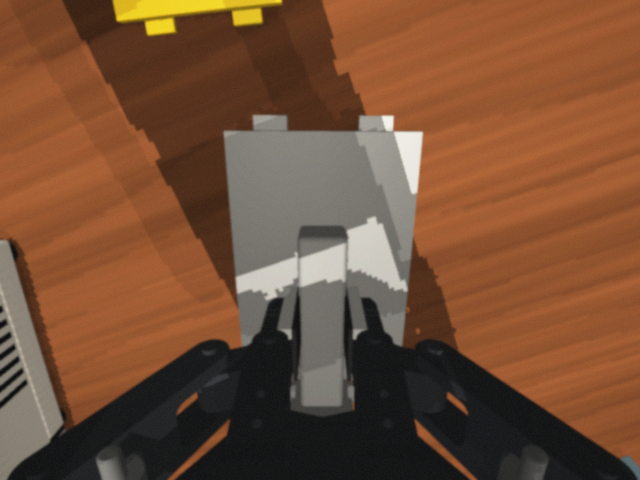

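Request:
arm_command(
  deltas=[
    [0,0,-0.015,0,0,0],
    [0,0,-0.03,0,0,0],
    [0,0,-0.034,0,0,0],
    [0,0,-0.036,0,0,0],
    [0,0,-0.037,0,0,0],
    [0,0,-0.037,0,0,0],
    [0,0,-0.037,0,0,0],
  ],
)

```text
clock: 19.05
position: [529.5, 150.3, 42.9]
orientation: [-0.0, 0.173, 0.985, 0.0]
contact_force: [0.0, -0.6, -0.9]
width: 18.3
```

Request:
arm_command(
  deltas=[
    [0,0,-0.0005,0,0,0],
    [0,0,-0.001,0,0,0],
    [0,0,-0.0015,0,0,0],
    [0,0,-0.0015,0,0,0],
  ],
)

```text
clock: 19.45
position: [529.3, 150.3, 41.3]
orientation: [-0.0, 0.173, 0.985, 0.0]
contact_force: [-0.4, -0.5, 1.8]
width: 18.2
```

Request:
arm_command(
  deltas=[
    [0,0,-0.0005,0,0,0],
    [0,0,-0.001,0,0,0],
    [0,0,-0.001,0,0,0],
    [0,0,-0.001,0,0,0],
  ],
)

```text
clock: 19.85
position: [529.1, 150.4, 40.9]
orientation: [-0.001, 0.173, 0.985, 0.0]
contact_force: [-4.3, -0.2, 9.7]
width: 18.6
```

Request:
arm_command(
  deltas=[
    [0,0,0.0005,0,0,0],
    [0,0,0.0007,0,0,0],
    [0,0,0.0007,0,0,0],
  ],
)

```text
clock: 20.15
position: [529.2, 150.3, 41.0]
orientation: [-0.0, 0.173, 0.985, 0.0]
contact_force: [-2.4, 0.7, 5.3]
width: 18.7
```

```bash
python3 - <<'E'
from h import *
o=st();print(o['moment'],o['orientation'])
E
```

```text
t 20.15 pos [529.18 150.32  41.05] unit xy -63.09 239.83 Fux -2.47 Fuy -0.12 Fz 5.3 yaw -19.88 w 18.7
[ 0.01653128  0.37289916 -0.03738817] [-4.55506979e-04  1.72603862e-01  9.84991191e-01  2.29022453e-04]
```

Resting on the table with about 5 N; open.

Request:
arm_command(
  deltas=[
    [0,0,0.0005,0,0,0],
    [0,0,0.001,0,0,0],
    [0,0,0.001,0,0,0],
    [0,0,0.001,0,0,0],
    [0,0,0.001,0,0,0],
  ],
  jaw=0.045,
)

```text
clock: 20.65
position: [529.1, 150.2, 41.6]
orientation: [-0.001, 0.173, 0.985, 0.0]
contact_force: [-0.7, 0.9, 0.3]
width: 45.1
```

Request:
arm_command(
  deltas=[
    [0,0,0.01,0,0,0],
    [0,0,0.03,0,0,0],
    [0,0,0.06,0,0,0],
    [0,0,0.1,0,0,0],
    [0,0,0.14,0,0,0],
    [0,0,0.18,0,0,0],
    [0,0,0.2,0,0,0],
    [0,0,0.2,0,0,0],
    [0,0,0.2,0,0,0],
  ],
)

```text
clock: 21.55
position: [529.0, 150.2, 242.0]
orientation: [-0.0, 0.173, 0.985, 0.0]
contact_force: [0.4, 1.1, -1.4]
width: 44.8
```

```bash
python3 - <<'E'
from h import *
o=st()
cap('scene','s13');cap('wrist','w13');cap('top','t13')
a=cv2.imread('pics/s13.png')[150:330,120:450];cv2.imwrite('pics/s13c.png',cv2.resize(a,None,fx=2.4,fy=2.4,interpolation=cv2.INTER_CUBIC))
E
```

```text
t 21.55 pos [529.04 150.24 242.04] unit xy -63.19 239.71 Fux 0.02 Fuy 1.18 Fz -1.35 yaw -19.88 w 44.8
```

View pics/s13c.png

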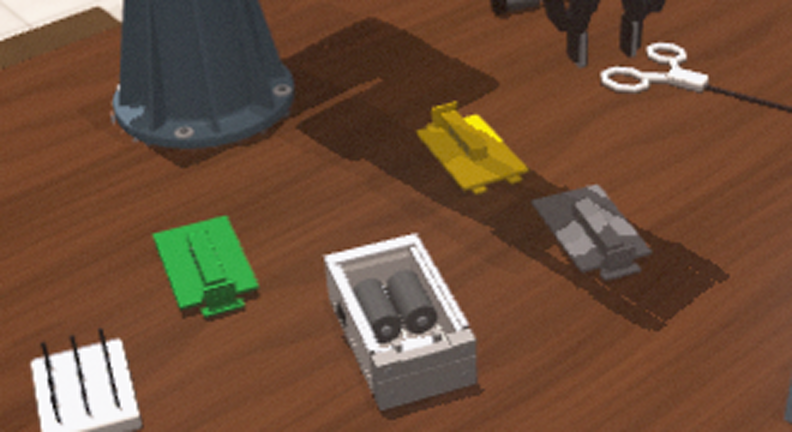

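View pics/w13.png

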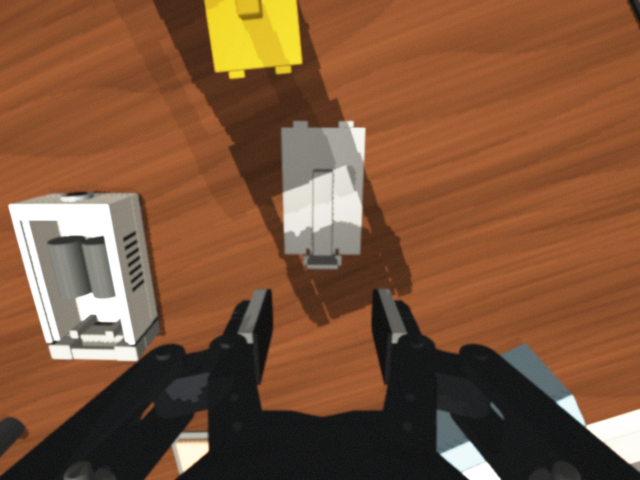

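View pics/t13.png

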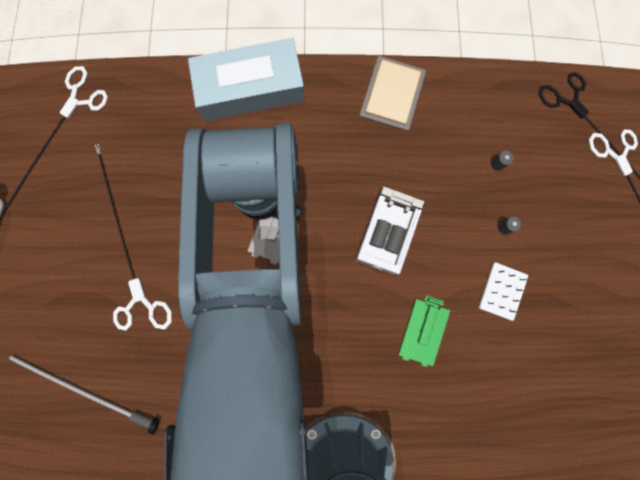

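Cover flat with the bar up and intact at wrist pixel (323,195). The unit is open, and cells, peg board and grasper are where they were.

```bash
python3 -c "
from h import *
print(ctrl.job_done())"
```

```text
the job is handed in; nothing more can be done
None
```

The battery cover is off and lies flat on the open table between the unit and the grasper, grip bar up, well clear of the unit. I handed the job in at about 22 s, with the gripper open and 200 mm above the cover.

- **Latch:** I pressed it until it met its hard stop at 13.5 N, below the 16 N limit. I kept it pressed at about 10.5–13.5 N while raising the latch end 12 mm. When I let go, the camera comparison showed the nose resting on the lip.
- **Swing and draw:** I gripped the bar, swung the cover to about 0.16 rad and drew it towards the latch end. After about 9 mm the draw met resistance, reading 12.5 N (the breaking limit is 25 N). I backed off and tilted the cover further. The wrist picture then showed the lugs out from under the lip, so I lifted it straight off at no more than about 6 N. I did not find out what caused the resistance.
- **Set-down:** I lowered the cover onto the table with a peak of about 10 N, eased to about 5 N and opened the fingers.
- **Last check:** The pictures show the lugs and latch whole. The fresh cells, peg board and grasper look unmoved by eye. The gripper read about 18.5 mm on the 20 mm bar, and the cover did not slip.

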